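# Line up the locking disc and bolt the gauge case shut

### The job

Lock the gauge case: with a fingertip, push one of the two upright posts on the round locking disc until the disc's groove lines up with the bolt, then push the bolt's upright handle so that the bolt slides through the groove and under the hasp staple, fully home against the end stop. Only push: do not lift the bolt, and leave the ring gauge and the two small springs on the lid where they stand.

Things in the scene. Friction and masses are not known exactly. Their poses are not given: they have to be found in the camera images.
- gauge_case: Grey flat case 264 x 130 mm, fixed to the worktop. Origin on the worktop under it; it reaches from x = -114 to +150 mm and y = -65 to +65 mm. Its x axis points roughly away from the robot, the way the bolt closes; y to the left. The bolt's line is parallel to x at y = -28 mm on a deck at z = 40 mm, with the disc's centre at x = 76 mm. An aluminium lid (top z = 46 mm) covers y = +5 to +63 mm.
- lock_disc (a joint): Angle of the locking disc about its upright axis, rad, growing counter-clockwise seen from above. The groove is in line with the bolt at 0 and also at pi (3.14), the disc being the same after half a turn. It starts somewhere between 0.55 and 2.6, turns either way without a stop, is held by a little friction (about 2 N pushed at a post) and stays where it is left.
- disc_groove (a point): Centre of the top of the locking disc, a dark steel disc on a bright foot, 56 mm in diameter, its top 63 mm above the worktop. The point's x axis runs along the open groove (15 mm wide, floor at z = 49 mm, straight through the disc); its y axis points to the post of point disc_post. Turns with the disc.
- disc_post (a point): Top of one of the disc's two upright steel posts, 10 mm in diameter, 20 mm from the disc's axis, one either side of the groove, standing from the disc's top (z = 63 mm) to z = 95 mm. The other post is opposite.
- bolt: Loose steel bar, 12 x 12 mm in section and 126 mm long with a round nose (about 180 g), lying in the trough. Origin on the underside at the tip of the nose; the bar runs from there along its own -x. At the start its nose is 8 to 28 mm short of the disc; fully home the tip is at the end stop. Only friction holds it.
- bolt_handle (a point): Top of the bolt's upright handle, a steel rod of 13 mm diameter near the bolt's rear end, 118 mm behind the tip, rising from the bar's top (z = 62 mm) to z = 95 mm.
- ring_gauge: Grey steel ring, 52 mm in diameter, 16 mm high, standing loose on the case's lid. Origin at the centre of its underside.
- coil_spring: Small dark coil spring, 30 mm in diameter, 26 mm high, standing loose on the case's lid. Origin at the centre of its underside.
- small_spring: Smaller dark coil spring, 22 mm in diameter, 30 mm high, standing loose on the case's lid. Origin at the centre of its underside.
- trough_front (a point): Front end of the open aluminium trough's floor, on the bolt's line, 32 mm before the disc's centre, z = 50 mm; axes as the case. The trough runs 154 mm back from here along -x, 29 mm wide over all, walls 15 mm apart and up to z = 60 mm. A strap 10 mm wide (39 mm across, top z = 70 mm) bridges it 5 to 15 mm behind this point.
- end_stop (a point): Face of the end stop, on the bolt's line, 57 mm beyond the disc's centre (case x = 133 mm), z = 56 mm; the stop's top is at z = 66 mm. The steel hasp staple stands 9 to 21 mm before it (eye 16 mm wide, top z = 70 mm).

How it is judged:
By the outcome, as a careful person would: the job done as asked, in the order asked, and still so for the second after the job is handed in, with the robot touching nothing.
It also fails if it takes over 58 s, if anything falls off the work surface, if the arm or the gripper's body presses on something with over 40 N, if the wrist force passes 120 N, or if a joint passes its speed limit or range.

### The arm

A 6-joint arm with a two-finger parallel gripper is mounted at the origin on a cart in front of the work surface, level with it; the furniture and walls round the work are solid. World frame = base frame: x ahead of the robot, y to its left, z up, the work surface at z = 0. Lengths are in m, angles in degrees, forces in N, time in s.
With the tool pointing down it reaches from about 0.25 to 0.725 m from the base axis. Payload 9.7 kg.
Tool frame: the origin (TCP) lies midway between the tips of the shut fingers; the grasp point (between the pads) lies bot.hold_point_z behind it (bot.hold_point_z is the distance from the TCP to the grasp point, in m); z points along the fingers, y is the line along which they close (so a half turn about z gives the same grasp; the last joint's range is limited). The gripper opens to 85 mm and grips with 20 to 120 N. Pads are 22 mm wide; open, the fingers measure 114 mm over their backs; the gripper's body (76 mm by 85 mm) begins 54 mm behind the grasp point. The pads swing forward as they close: fully open they stand 13 mm farther back than shut.
Start: joints at [-65.317, 4.979, 10.078, 95.1, 0, 90], TCP at [0.23, -0.5, 0.231] pointing down, gripper open.
Joint ranges: [-179.16, 179.16], [-48.56, 103.87], [-65.8, 70.77], [-126.05, 130.52], [-82.76, 87.17], [-180, 180]. Speed limits (degrees/s): [127.2, 127.2, 147.25, 180, 180, 180].

### API

Orientations are given as [roll, pitch, yaw] about the fixed x, y, z axes, in that order (R = Rz(yaw) Ry(pitch) Rx(roll)).
In Python, from workcell import bot, camera, camera_model, ticket gives the robot as it stands.
- The arm moves only by the tool send_rows, never from a script. Its argument "targets" is text: rows parted by semicolons, each of 5 numbers parted by spaces: the shift along the tool's x, y, z in mm, then the turn about the tool's z in degrees, then the closure in counts, from 0 (fully open) to 255 (shut). A call has 1 to 20 rows; each row is the pose to reach, as a shift and turn from the pose commanded when the call began, along the tool's axes at that moment; what a row does not reach only later rows make up. A row lasts 1/8 s, in which the tool goes at most 62.5 mm and 10.7 degrees, less where a joint would pass 70% of its speed; a pose out of reach is approached as far as the arm can. A call with a gripper value outside its range is refused whole. The fingers move at their own pace and stop on an object; "newtons" is the grip in N (left out, the last holds). Time passes only in rows, so rows that repeat a pose let the fingers close. It gives the time, the measured TCP pose, the force, the opening and the grip force at its end, in the units of the state.
- bot.get_obs(): the state, without advancing time (a new reading comes with each control period).
- camera(name): name is "side" or "top" or "wrist"; returns the picture (400x640x3 uint8, blue, green, red); there is no depth.
- camera_model(name): a dict with "K" (3x3 intrinsics, pixels), "pose" (4x4, takes a point from camera to world coordinates); the wrist camera has in their place "T_tool_cam" (4x4, takes a point from camera to tool coordinates, whose origin is the TCP and whose axes are the flange's). Camera axes: x right, y down, z forward; pixel columns grow to the right and rows downward; lengths in m; the calibration is good to about 2 mm. A picture is of the moment at which its call begins: read the wrist's pose just before it. camera_model takes no time and is no camera call.
- ticket.job_done(): hands the job in; it is judged then, once.
The state is a dict: "time": time; "q": joint angles; "qd": joint speeds; "joint_efforts": joint torques, N m; "ee_pos": TCP position; "tcp_rot": TCP orientation; "wrist_force": force on the tool from outside, world axes, zero at the start; "torque": the same for the moment, N m; "opening": finger opening in m; "grasp_force": force on a finger pad.
Only numpy, scipy, OpenCV 4.12 (cv2) and the standard library are available. Lean on these libraries where they do the work, as an engineer would, in place of code of your own. Each camera call takes 0.05 s, during which the arm holds its last target. There are 200 camera calls.

## Working session

There is one attempt and no reset: what is moved stays moved. The work goes in short steps, Python scripts to look and compute and a tool call to move; the robot and the scene stay as the last step left them, time stands still between calls to the robot, and variables do not carry over. Pictures are saved under pics/ and viewed, at most 10 in all, crops included, and the job is handed in when it is done.

Besides the shell and the picture viewer there is one more tool, called after "Emit:" as name(argument=value, ...) on one line, values as JSON. send_rows: Moves the arm, as the interface text tells. Its arguments: {"type":"object","properties":{"targets":{"type":"string"},"newtons":{"type":"number"}},"required":["targets"]}

```bash
mkdir -p pics
python3 - <<'E'
from workcell import bot,camera,camera_model
import cv2
for n in("top","side"):
    cv2.imwrite(f"pics/{n}0.png",camera(n)); m=camera_model(n); print(n,m["K"],m["pose"])
o=bot.get_obs(); print(o); print(bot.hold_point_z)
E
```

```text
top [[493.45497891   0.         329.55160791]
 [  0.         493.45497891 199.7920212 ]
 [  0.           0.           1.        ]] [[-0.01894463 -0.99832114  0.05473579  0.51616375]
 [-0.99934137  0.02060185  0.02987277  0.21645449]
 [-0.03095028 -0.05413381 -0.99805391  0.93272537]
 [ 0.          0.          0.          1.        ]]
side [[500.36333607   0.         318.59201585]
 [  0.         500.36333607 202.42860657]
 [  0.           0.           1.        ]] [[ 0.4545062   0.589525   -0.66774575  1.15544436]
 [ 0.89046845 -0.28208457  0.35706334 -0.06306376]
 [ 0.02213699 -0.75689403 -0.6531626   0.63363462]
 [ 0.          0.          0.          1.        ]]
{'time': 0.1, 'q': array([-6.53172943e+01,  5.00929556e+00,  1.00380644e+01,  9.50989713e+01,
        9.79794262e-05,  8.99997376e+01]), 'qd': array([ 0.01954853, -0.01390941,  0.10932056,  0.06701948,  0.03628563,
        0.1484397 ]), 'joint_efforts': array([ 3.41646237e-04, -5.21558583e+01,  4.65654945e+01,  1.60286488e-02,
       -1.69202747e-05,  8.11091013e-06]), 'ee_pos': array([ 0.22959076, -0.49956208,  0.23063271]), 'tcp_rot': array([-1.79929798e+02, -9.83008505e-05,  2.46829679e+01]), 'wrist_force': array([-0.98739952, -0.48000136,  0.32710131]), 'torque': array([-0.03726999,  0.06661783, -0.0014034 ]), 'grasp_force': 0.0, 'opening': 0.0855237910035541}
0.0187
```

View pics/top0.png

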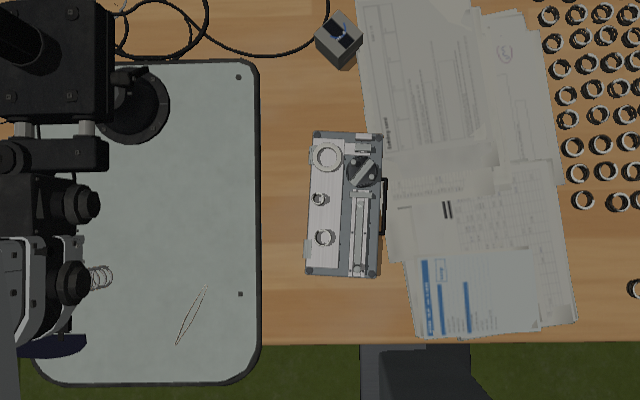

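View pics/side0.png

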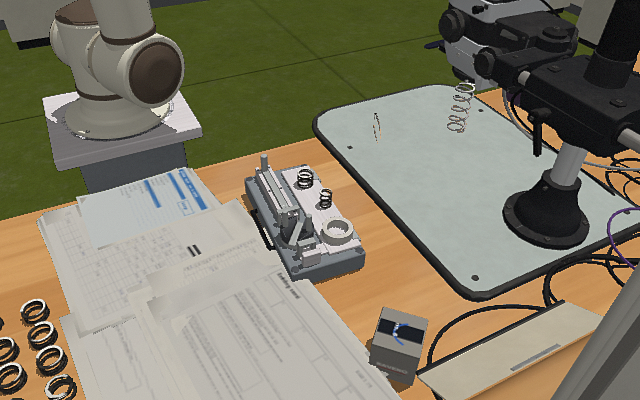

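The top view shows the case at about (345,205), with the disc at about (362,171). The side view shows the case at about (305,222). Next I'll enlarge both.

Run:
```python
import cv2,numpy as np
a=cv2.imread("pics/top0.png")[120:290,295:400]; a=cv2.rotate(cv2.resize(a,None,fx=4.7,fy=4.7,interpolation=cv2.INTER_CUBIC),cv2.ROTATE_90_CLOCKWISE)
cv2.imwrite("pics/topc.png",a)
b=cv2.imread("pics/side0.png")[145:285,235:375]; cv2.imwrite("pics/sidec.png",cv2.resize(b,None,fx=4.28,fy=4.28,interpolation=cv2.INTER_CUBIC)); print(a.shape)
```

```text
(494, 799, 3)
```

View pics/topc.png

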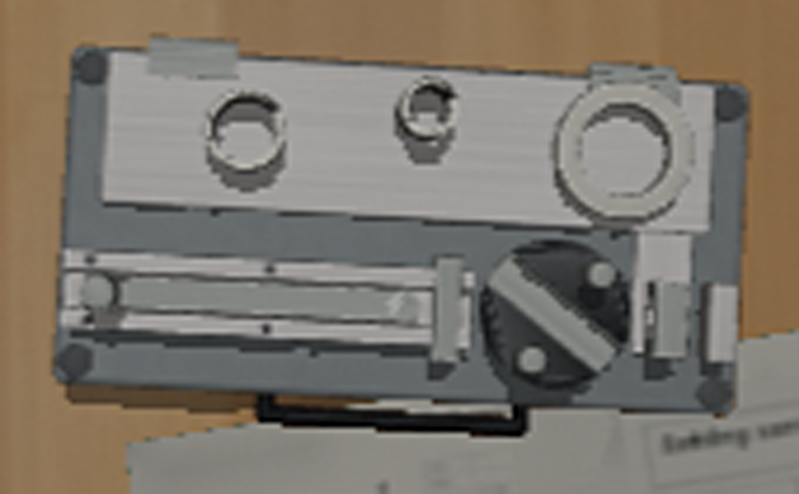

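View pics/sidec.png

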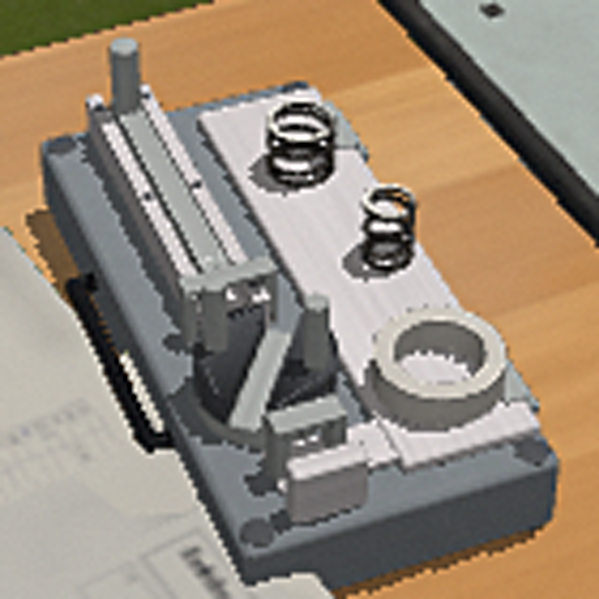

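In the enlarged top crop the posts are at about (603,272) and (532,358), the handle at (97,292), and the groove runs from (505,275) to (600,355). In the side crop the handle top is at (124,45) and the post tops are at (316,300) and (209,285). I'll fit the case pose, disc angle and bolt position to these points.

```bash
cat > fit.py <<'E'
import numpy as np, cv2
from scipy.optimize import least_squares
from workcell import camera_model
M={n:camera_model(n) for n in("top","side")}
def proj(n,P):
    T=np.linalg.inv(M[n]["pose"]); p=M[n]["K"]@(T[:3,:3]@P+T[:3,3]); return p[:2]/p[2]
T=lambda u,v:("top",np.array([295+v/4.7-.5,120+(798-u)/4.7-.5]))
S=lambda u,v:("side",np.array([235+u/4.28-.5,145+v/4.28-.5]))
def case(p,c): 
    a=p[2]; return np.array([p[0]+np.cos(a)*c[0]-np.sin(a)*c[1],p[1]+np.sin(a)*c[0]+np.cos(a)*c[1],c[2]])
fix=lambda x,y,z:(lambda p:case(p,(x/1e3,y/1e3,z/1e3)))
post=lambda s:(lambda p:case(p,(.076-s*.02*np.sin(p[3]),-.028+s*.02*np.cos(p[3]),.095)))
hand=lambda p:case(p,(p[4]-.118,-.028,.095))
E
python3 - <<'E'
from fit import *
obs=[(fix(-114,65,40),T(72,45)),(fix(150,65,40),T(748,85)),(fix(150,-65,40),T(738,412)),(fix(-114,-65,40),T(55,382)),
(post(-1),T(603,272)),(post(1),T(532,358)),(hand,T(97,290)),
(fix(39-9,-8.5,70),T(440,257)),
(post(-1),S(316,300)),(post(1),S(209,283)),(hand,S(124,44)),(fix(150,65,40),S(552,462)),(fix(-114,-65,40),S(42,147)),(fix(150,-65,40),S(245,550))]
f=lambda p:np.concatenate([proj(n,g(p))-uv for g,(n,uv) in obs])
r=least_squares(f,[.5,.2,0,2.44,.03],loss="soft_l1",x_scale=[.1,.1,1,1,.1])
p=r.x; print(p.round(4)); print(f(p).reshape(-1,2).round(1).tolist())
for n in("top","side"):
    q=least_squares(lambda p:np.concatenate([proj(k,g(p))-uv for g,(k,uv) in obs if k==n]),p,loss="soft_l1",x_scale=[.1,.1,1,1,.1]).x; print(n,q.round(4),"disc",case(q,(.076,-.028,0)).round(4),"hand",hand(q).round(4))
print("disc",case(p,(.076,-.028,0)),"posts",post(1)(p),post(-1)(p),"hand",hand(p))
E
```

```text
[ 0.5402  0.2197 -0.0727  2.5112  0.0241]
[[-0.6, 0.6], [-1.0, -0.6], [0.6, 0.6], [-0.1, 1.2], [-0.1, 0.4], [-0.1, 0.0], [0.2, 0.3], [-0.7, 0.3], [-0.1, 1.3], [0.8, 1.0], [-0.4, 1.3], [2.4, 0.7], [-1.5, -1.0], [-0.6, 2.7]]
top [ 0.5408  0.2193 -0.0713  2.4973  0.0239] disc [0.6146 0.1859 0.    ] hand [0.4449 0.198  0.095 ]
side [ 0.5378  0.2213 -0.0809  2.5501  0.0231] disc [0.6112 0.1873 0.    ] hand [0.4409 0.2011 0.095 ]
disc [0.61395188 0.18620644 0.        ] posts [0.60102015 0.17094962 0.095     ] [0.6268836  0.20146326 0.095     ] hand [0.4444658  0.19854643 0.095     ]
```

```bash
python3 -c "
from workcell import camera_model;print(camera_model('wrist'))"
```

```text
{'K': array([[352.70309528,   0.        , 326.78475425],
       [  0.        , 352.70309528, 198.12211246],
       [  0.        ,   0.        ,   1.        ]]), 'T_tool_cam': array([[ 7.56551033e-05, -9.44801661e-01, -3.27642818e-01,
         8.51944875e-02],
       [ 9.99999059e-01,  5.20213713e-04, -1.26919842e-03,
        -5.96936006e-05],
       [ 1.36958507e-03, -3.27642414e-01,  9.44800811e-01,
        -1.42031173e-01],
       [ 0.00000000e+00,  0.00000000e+00,  0.00000000e+00,
         1.00000000e+00]])}
```

Emit:
send_rows(targets="40 -33 0 -10 255; 80 -66 0 -20 255")

```text
time: 0.35
ee_pos: [0.2749, -0.4053, 0.2305]
tcp_rot: [-179.9, -0.0, 44.9]
wrist_force: [1.2, 0.3, 0.7]
opening: 0.0517
grasp_force: 0.0
```

```bash
python3 -c "
from workcell import bot;o=bot.get_obs();print(o['q'],o['ee_pos'],o['tcp_rot'])"
```

```text
[-5.58579823e+01 -3.20779568e+00  1.70475632e+00  9.49851676e+01
  5.05971271e-03  7.92140605e+01] [ 0.27489168 -0.4053278   0.23053704] [-1.79929614e+02 -1.85596139e-02  4.49279426e+01]
```

Emit:
send_rows(targets="48 -17 0 -10 255; 96 -34 0 -20 255; 144 -52 0 -30 255; 192 -69 0 -40 255; 239 -86 0 -50.5 255; 287 -103 0 -60.5 255; 335 -121 0 -70.5 255; 383 -138 0 -80.5 255; 431 -155 0 -91 255; 479 -172 0 -101 255; 527 -190 0 -111 255; 575 -207 0 -121 255; 622 -224 0 -131 255; 622 -224 0 -131 255; 622 -224 0 -131 255")

```text
time: 2.22
ee_pos: [0.5593, 0.1901, 0.2308]
tcp_rot: [-180.0, -0.1, 175.6]
wrist_force: [0.1, 0.3, -0.4]
opening: 0.0001
grasp_force: 0.0
```

Run:
```python
from workcell import bot,camera
import cv2
o=bot.get_obs();print(o['time'],o['q'],o['ee_pos'],o['tcp_rot'],o['qd'].round(1))
cv2.imwrite("pics/w1.png",cv2.resize(camera("wrist"),None,fx=1.25,fy=1.25,interpolation=cv2.INTER_CUBIC))
```

```text
2.225 [ 1.87793043e+01  1.07789282e+01  1.64719611e+01  9.57644936e+01
 -1.16660371e-02  2.31418150e+01] [0.55926527 0.19010274 0.23077439] [-1.79961188e+02 -6.11258397e-02  1.75637476e+02] [-1.1 -1.4 -0.5  0.1  0.   0.1]
```

View pics/w1.png

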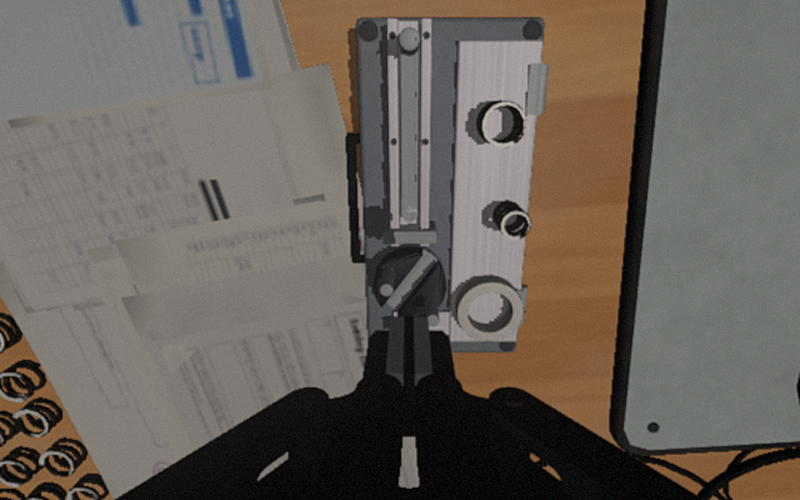

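The wrist view shows a post top at about (387,290), the handle top at (409,38), the disc centred at about (408,282) and the groove from (390,308) to (434,255). I'll back-project these at their known heights.

Run:
```python
from workcell import camera_model
import numpy as np
from scipy.spatial.transform import Rotation as R
m=camera_model("wrist"); T=np.eye(4);T[:3,:3]=R.from_euler("xyz",[-179.96,-.06,175.64],degrees=True).as_matrix();T[:3,3]=[.55927,.1901,.23077]
C=T@m["T_tool_cam"]
def bp(u,v,z):
    d=C[:3,:3]@np.linalg.inv(m["K"])@[(u+.5)/1.25-.5,(v+.5)/1.25-.5,1]; return (C[:3,3]+d*(z-C[2,3])/d[2])[:2].round(4)
for n,a in dict(post=(387,290,.095),hand=(409,38,.095),disc=(408,282,.063),strap=(415,237,.07),g1=(390,308,.063),g2=(434,255,.063),cBL=(544,17,.04),cBR=(357,17,.04),cFL=(515,350,.04)).items(): print(n,bp(*a))
```

```text
post [0.6008 0.1726]
hand [0.4445 0.1997]
disc [0.6098 0.1864]
strap [0.572  0.1944]
g1 [0.6307 0.1707]
g2 [0.5894 0.2075]
cBL [0.4324 0.2923]
cBR [0.4228 0.1661]
cFL [0.6908 0.2734]
```

Emit:
send_rows(targets="-14 -20 0 0 255; -14 -20 50 0 255; -14 -20 100 0 255; -14 -20 135 0 255; -14 -20 150 0 255; -14 -20 150 0 255; -14 -20 150 0 255")

```text
time: 3.15
ee_pos: [0.5729, 0.1693, 0.0833]
tcp_rot: [179.9, 0.1, 175.7]
wrist_force: [0.4, -0.5, 0.3]
opening: 0.0003
grasp_force: 0.0
```

Run:
```python
from workcell import bot,camera
import cv2
o=bot.get_obs();print(o['time'],o['ee_pos'],o['tcp_rot'],o['wrist_force'].round(2))
w=camera("wrist");t=camera("top")
a=cv2.resize(w[130:330,220:420],None,fx=2,fy=2)
cv2.imwrite("pics/w2.png",cv2.resize(w,None,fx=1.25,fy=1.25,interpolation=cv2.INTER_CUBIC))
```

```text
3.15 [0.5728567  0.16927673 0.08332684] [1.79944967e+02 1.43854905e-01 1.75652523e+02] [ 0.4  -0.47  0.3 ]
```

View pics/w2.png

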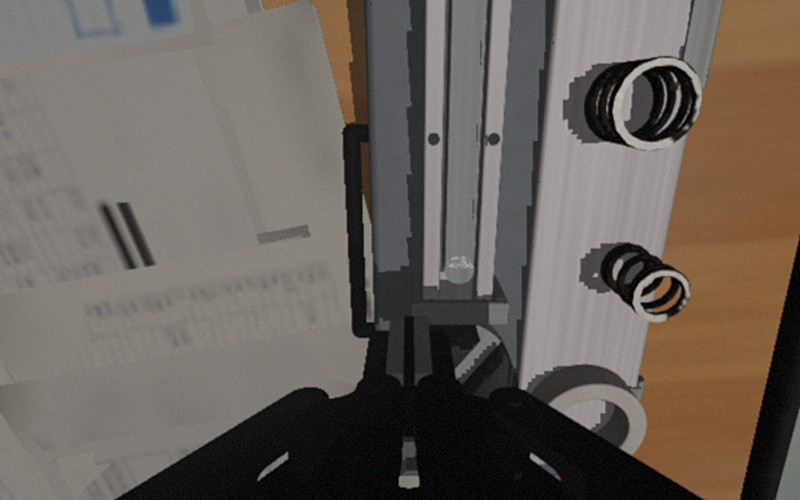

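The fingertip is over the strap at about (408,320), clear of everything and behind the post. I'll push forward towards the disc.

Emit:
send_rows(targets="-5 0 0 0 255; -9 0 0 0 255; -12 0 0 0 255; -14 0 0 0 255; -16 0 0 0 255; -18 0 0 0 255; -20 0 0 0 255; -21.5 0 0 0 255; -22 0 0 0 255; -22 0 0 0 255")

```text
time: 4.5
ee_pos: [0.5941, 0.1678, 0.0813]
tcp_rot: [180.0, 0.0, 175.7]
wrist_force: [-1.4, -0.4, -0.9]
opening: -0.0002
grasp_force: 0.9
```

Run:
```python
from workcell import bot,camera
import cv2,numpy as np
o=bot.get_obs();print(o['time'],o['ee_pos'],o['tcp_rot'],o['wrist_force'].round(2))
t=camera("top");s=camera("side")
a=cv2.rotate(cv2.resize(t[140:215,330:395],(390,450),interpolation=cv2.INTER_CUBIC),cv2.ROTATE_90_CLOCKWISE)
b=cv2.resize(s[190:255,270:325],(330,390),interpolation=cv2.INTER_CUBIC)
cv2.imwrite("pics/c3.png",np.hstack([a,b]))
```

```text
4.5 [0.5940525  0.16776499 0.08126739] [1.79987031e+02 9.35788059e-03 1.75689481e+02] [-1.41 -0.43 -0.92]
```

View pics/c3.png

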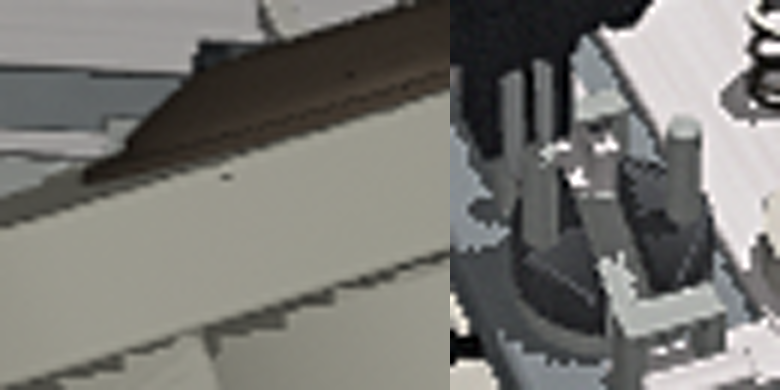

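The side crop shows the groove nearly in line with the staple, and the far post top at crop (685,128). I'll estimate the disc angle from that.

Run:
```python
from fit import *
for a in np.arange(2.4,3.3,.1): print(round(a,2),proj("side",post(-1)([.5402,.2197,-.0733,a,.024])).round(1))
print("before obs",S(316,300)[1],"now",270+(685-450+.5)/6-.5,190+128.5/6-.5)
```

```text
2.4 [307.8 216.8]
2.5 [308.2 216. ]
2.6 [308.4 215.1]
2.7 [308.6 214.3]
2.8 [308.6 213.5]
2.9 [308.4 212.6]
3.0 [308.2 211.8]
3.1 [307.9 211. ]
3.2 [307.4 210.3]
before obs [308.3317757  214.59345794] now 308.75 210.91666666666666
```

Emit:
send_rows(targets="-1 0 0 0 255; -2 0 0 0 255; -2 0 0 0 255; 6 0 0 0 255; 6 0 -40 0 255; 10 10 -90 0 255; 30 20 -140 0 255; 50 20 -150 0 255; 50 20 -150 0 255; 50 20 -150 0 255")

```text
time: 5.85
ee_pos: [0.5457, 0.1913, 0.2306]
tcp_rot: [-180.0, -0.0, 175.7]
wrist_force: [1.0, -0.7, -0.4]
opening: -0.0002
grasp_force: 0.0
```

Run:
```python
from workcell import bot,camera
import cv2
o=bot.get_obs();print(o['time'],o['ee_pos'],o['tcp_rot'],o['wrist_force'].round(2))
w=camera("wrist"); cv2.imwrite("pics/w4full.png",w)
cv2.imwrite("pics/w4.png",cv2.resize(w[100:300,250:450],(600,600),interpolation=cv2.INTER_CUBIC))
```

```text
5.85 [0.54574038 0.19131312 0.2305506 ] [-1.79991824e+02 -1.36772869e-02  1.75691688e+02] [ 0.98 -0.65 -0.42]
```

View pics/w4.png

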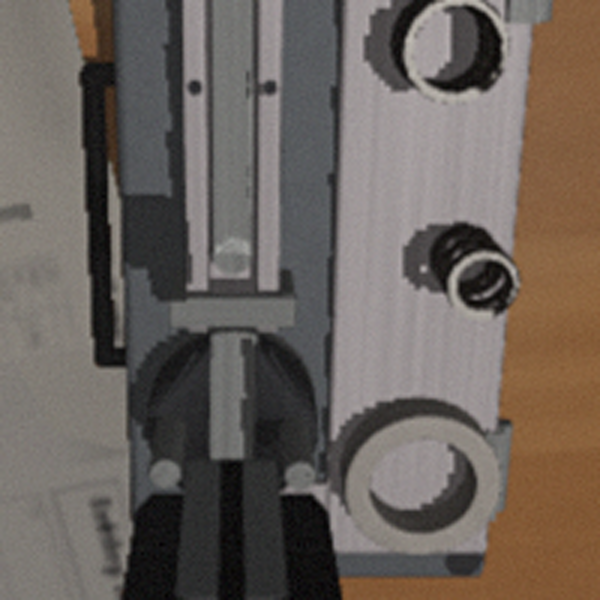

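The posts sit level, at (165,473) and (300,473), and the groove is in line with the bolt. Next I'll go behind the handle.

Emit:
send_rows(targets="50 0 0 0 255; 100 0 0 0 255; 132 0 0 0 255; 132 0 50 0 255; 132 0 100 0 255; 132 0 140 0 255; 132 0 160 0 255; 132 0 160 0 255; 132 0 160 0 255")

```text
time: 7.02
ee_pos: [0.4144, 0.2013, 0.0719]
tcp_rot: [180.0, 0.0, 175.7]
wrist_force: [0.3, -1.0, 0.5]
opening: 0.0
grasp_force: 0.0
```

Emit:
send_rows(targets="-5 0 0 0 255; -10 0 0 0 255; -13 0 0 0 255; -17 0 0 0 255; -21 0 0 0 255; -25 0 0 0 255; -29 0 0 0 255; -33 0 0 0 255; -37 0 0 0 255; -40 0 0 0 255; -43 0 0 0 255; -46 0 0 0 255; -49 0 0 0 255; -52 0 0 0 255; -55 0 0 0 255; -58 0 0 0 255; -61 0 0 0 255; -64 0 0 0 255; -67 0 0 0 255; -70 0 0 0 255")

```text
time: 9.52
ee_pos: [0.484, 0.196, 0.0713]
tcp_rot: [180.0, 0.0, 175.7]
wrist_force: [-0.9, 1.0, 1.3]
opening: 0.0
grasp_force: 0.8
```

Emit:
send_rows(targets="-3 0 0 0 255; -6 0 0 0 255; -9 0 0 0 255; -12 0 0 0 255; -15 0 0 0 255; -18 0 0 0 255; -21 0 0 0 255; -24 0 0 0 255; -27 0 0 0 255; -30 0 0 0 255; -33 0 0 0 255; -36 0 0 0 255; -39 0 0 0 255; -42 0 0 0 255; -43 0 0 0 255; -44 0 0 0 255; -45 0 0 0 255; -45 0 0 0 255")

```text
time: 11.78
ee_pos: [0.5287, 0.1926, 0.0713]
tcp_rot: [-180.0, 0.0, 175.7]
wrist_force: [-0.6, -0.5, -0.4]
opening: -0.0
grasp_force: 0.2
```

Emit:
send_rows(targets="-0.5 0 0 0 255; -1 0 0 0 255; -1.5 0 0 0 255; -2 0 0 0 255; -2 0 0 0 255")

```text
time: 12.4
ee_pos: [0.5307, 0.1925, 0.0713]
tcp_rot: [180.0, 0.0, 175.7]
wrist_force: [-0.2, -0.1, -0.7]
opening: 0.0
grasp_force: 0.3
```

Emit:
send_rows(targets="-0.5 0 0 0 255; -1 0 0 0 255; -1.5 0 0 0 255; -2 0 0 0 255; -2 0 0 0 255")

```text
time: 13.02
ee_pos: [0.5327, 0.1923, 0.0713]
tcp_rot: [-180.0, 0.0, 175.7]
wrist_force: [-2.1, 0.3, -0.8]
opening: -0.0002
grasp_force: 0.3
```

Emit:
send_rows(targets="-0.5 0 0 0 255; -1 0 0 0 255; -1 0 0 0 255")

```text
time: 13.4
ee_pos: [0.5337, 0.1922, 0.0713]
tcp_rot: [180.0, 0.0, 175.7]
wrist_force: [-1.3, -0.2, -1.4]
opening: -0.0
grasp_force: 0.3
```

Emit:
send_rows(targets="-0.5 0 0 0 255; -1 0 0 0 255; -1 0 0 0 255")

```text
time: 13.78
ee_pos: [0.5347, 0.1922, 0.0713]
tcp_rot: [180.0, 0.0, 175.7]
wrist_force: [-1.0, 0.6, -0.4]
opening: -0.0003
grasp_force: 0.3
```

Emit:
send_rows(targets="-0.5 0 0 0 255; -1 0 0 0 255; -1 0 0 0 255")

```text
time: 14.15
ee_pos: [0.5357, 0.1921, 0.0713]
tcp_rot: [-180.0, 0.0, 175.7]
wrist_force: [-0.2, -0.1, 0.4]
opening: 0.0
grasp_force: 0.3
```

Emit:
send_rows(targets="-0.5 0 0 0 255; -1 0 0 0 255; -1 0 0 0 255")

```text
time: 14.52
ee_pos: [0.5362, 0.192, 0.0712]
tcp_rot: [-180.0, -0.1, 175.7]
wrist_force: [-4.2, 0.5, 0.8]
opening: 0.0003
grasp_force: 2.4
```

Run:
```python
from workcell import bot,camera
import cv2
o=bot.get_obs();print(o['time'],o['ee_pos'],o['wrist_force'].round(2))
s=camera("side"); cv2.imwrite("pics/s5.png",cv2.resize(s[170:270,250:350],(600,600),interpolation=cv2.INTER_CUBIC))
```

```text
14.525 [0.53616985 0.19201889 0.07120783] [-4.16  0.52  0.82]
```

View pics/s5.png

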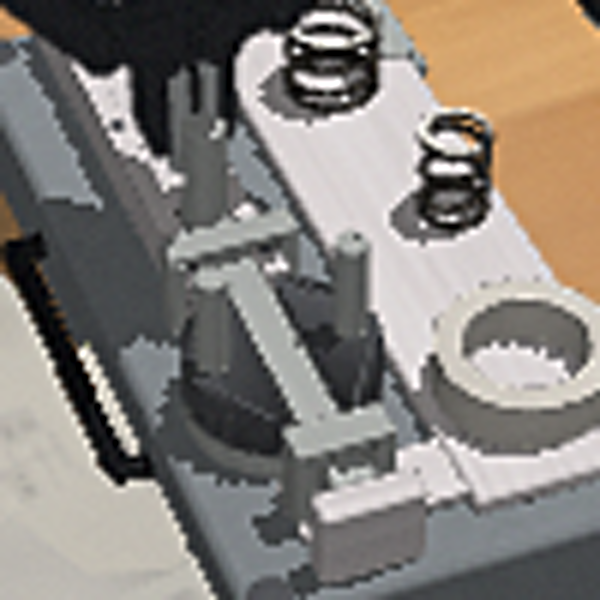

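The bolt runs through the groove from (235,270) to (330,410) and under the staple at (340,430). The force is rising at the expected stop position, so I'll confirm with one small push.

Emit:
send_rows(targets="-0.5 0 0 0 255; -1 0 0 0 255; -1 0 0 0 255")

```text
time: 14.95
ee_pos: [0.5363, 0.192, 0.0712]
tcp_rot: [-180.0, -0.1, 175.7]
wrist_force: [-10.4, 0.7, 3.7]
opening: 0.0001
grasp_force: 5.0
```

It's against the hard stop: 10 N with no further motion. I'll back off and lift clear.

Emit:
send_rows(targets="1 0 0 0 255; 4 0 0 0 255; 15 0 0 0 255; 25 0 -20 0 255; 30 0 -70 0 255; 30 0 -130 0 255; 30 0 -160 0 255; 30 0 -160 0 255; 30 0 -160 0 255")

```text
time: 16.08
ee_pos: [0.5073, 0.1942, 0.2313]
tcp_rot: [180.0, 0.0, 175.7]
wrist_force: [-0.3, -0.3, -0.4]
opening: 0.0001
grasp_force: 0.0
```

Run:
```python
from workcell import bot,camera
import cv2,numpy as np
o=bot.get_obs();print(o['time'],o['ee_pos'],o['wrist_force'].round(2))
s=camera("side");w=camera("wrist")
cv2.imwrite("pics/f6.png",np.hstack([cv2.resize(s[170:270,250:350],(400,400),interpolation=cv2.INTER_CUBIC),cv2.resize(w[100:300,230:430],(400,400),interpolation=cv2.INTER_CUBIC)]))
```

```text
16.075 [0.50730269 0.19417214 0.23134743] [-0.26 -0.26 -0.38]
```

View pics/f6.png

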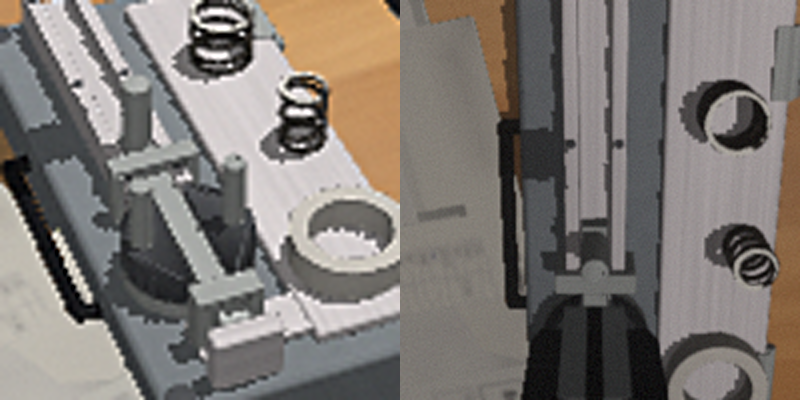

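The bolt is home through the groove and under the staple. The handle is upright at (135,85), and the springs and ring haven't moved. Handing in.

```bash
python3 -c "
from workcell import ticket;print(ticket.job_done())"
```

```text
the job is handed in; nothing more can be done
None
```

The gauge case is locked and handed in: the disc groove is in line, the bolt is through it and under the staple, hard against the end stop, the ring and springs look undisturbed, and the arm is clear at 16 s of the 58 s allowed.

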